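# Finger-check the blue load cell, then start the test

### The arm

A 6-joint arm with a two-finger parallel gripper is mounted at the origin on the work surface. World frame = base frame: x ahead of the robot, y to its left, z up, the work surface at z = 0. Lengths are in mm, angles in rad, forces in N, time in s.
With the tool pointing down it reaches from about 275 to 750 mm from the base axis. Payload 10.2 kg.
Tool frame: the origin (TCP) lies at the very end of the fingers, on their centre line; the grasp point (between the pads) lies 19 mm behind it (ctrl.pinch_z is the distance from the TCP to the grasp point, in mm); y points along the fingers, z is the direction in which the jaws open and shut, and the axes are right-handed (so a half turn about y gives the same grasp; the last joint's range is limited). The gripper opens to 85 mm and grips with 20 to 120 N. Pads are 22 mm wide; open, the fingers measure 114 mm over their backs; the gripper's body (76 mm by 85 mm) begins 54 mm behind the grasp point. The pads swing forward as they close: fully open they stand 13 mm farther back than shut.
Start: joints at [1.03, 0.313, 1.498, -0, 1.331, -0.223], TCP at [164.063, 498.713, 231.294] pointing down, gripper open.
Joint ranges: [-2.94, 2.94], [-0.97, 2.17], [0.19, 2.56], [-1.23, 4.37], [0.02, 3.11], [-2.88, 2.88]. Speed limits (rad/s): [2.39, 2.39, 3.01, 3.14, 3.14, 3.14].

### API

Orientations are given as a unit quaternion [w, x, y, z].
In Python, from rig import sense, eyes, ctrl gives the robot as it stands. The module is installed in compiled form; this text tells all that it offers.
- The arm moves only by the shell command python3 -m handwheel 'ROWS' [FORCE]. ROWS is JSON, a list of rows, each an object of numbers: "grip": the finger opening in mm, from 0 to 85.4; "tx", "ty", "tz": the shift along the tool's x, y, z in mm; "wx", "wy", "wz": the turn, a rotation vector about the tool's x, y, z in rad. In form: [{"grip": .., "tx": .., "ty": .., "tz": .., "wx": .., "wy": .., "wz": ..}, ...]. A call has 1 to 10 rows; each row shifts and turns the commanded pose from where the row before left it, along the tool's axes as they then stand; what a row does not reach is not made up. A row lasts 1/12 s, in which the tool goes at most 41.7 mm and 7.16 degrees, less where a joint would pass 70% of its speed; a pose out of reach is approached as far as the arm can. A call is refused whole if a number of a shift passes 41.7 or a number of a turn 0.125, either way. A call with a gripper value outside its range is refused whole. The fingers move at their own pace and stop on an object; FORCE is the grip in N (left out, the last holds). Time passes only in rows, so rows that do not move let the fingers close. It gives the time, the measured TCP pose, the force and the opening at its end, in the units of the state.
- sense(): the state, without advancing time (a new reading comes with each control period).
- eyes.capture(name): name is "scene" or "top" or "wrist"; returns a dict with "pixels" (480x640x3 uint8, red, green, blue), "mtx" (3x3 intrinsics, pixels), "dist" ([k1, k2, p1, p2, k3] as OpenCV has them; the pictures are not rectified), "R" (3x3) and "t" (3): a world point X has camera coordinates R X + t. Camera axes: x right, y down, z forward; pixel columns grow to the right and rows downward; lengths in mm; the calibration is good to about 2 mm. A picture is of the moment at which its call begins. There is no depth.
- ctrl.finish_job(): hands the job in, once; it reports no verdict.
The state is a dict: "time_s": time; "joints": joint angles; "dq": joint speeds; "tau": joint torques, N m; "eef_pos": TCP position; "ee_rot": TCP orientation; "force": force on the tool from outside, world axes, zero at the start; "wrist_torque": the same for the moment, N m; "grip_width": opening from 0.0 (shut) to 1.0 (fully open).
Only numpy, scipy, OpenCV 4.12 (cv2) and the standard library are available. Lean on these libraries where they do the work, as an engineer would, in place of code of your own. Each camera call takes 0.05 s, during which the arm holds its last target.

### The job

Check the load cell with the blue cap: press its cap down lightly with a fingertip until it gives, then take the finger off so that it springs back. Then press the green button on the grey control box fully down, let it come back up, and withdraw. Nothing is to be picked up or shifted, and the other load cells, the red button and the other things on the bench are to be left alone.

Things in the scene. Friction and masses are not known exactly. Their poses are not given: they have to be found in the camera images.
- blue_cell: Loose button load cell with a blue cap standing on the table, 0.47 kg nominal: a steel puck 60 mm across and 28 mm high, with a brass connector stub sticking out 12 mm at mid-height along its +x. On its axis sits the round blue cap, 34 mm across, whose nearly flat top is 45 mm above the table. Origin: centre of the underside, z up.
- blue_cap (a joint): How far the blue cap is pressed down into its cell, m: 0 at rest, 0.006 at the stop. It is sprung: about 0.5 N starts it, then 0.9 N per mm (6 N at the stop), and it springs back by itself.
- yellow_cell: Loose button load cell with a yellow cap standing on the table, 0.47 kg nominal: a steel puck 60 mm across and 28 mm high, with a brass connector stub sticking out 12 mm at mid-height along its +x. On its axis sits the round yellow cap, 34 mm across, whose nearly flat top is 45 mm above the table. Origin: centre of the underside, z up.
- yellow_cap (a joint): How far the yellow cap is pressed down into its cell, m: 0 at rest, 0.006 at the stop. It is sprung: about 0.5 N starts it, then 0.9 N per mm (6 N at the stop), and it springs back by itself.
- red_cell: Loose button load cell with a red cap standing on the table, 0.47 kg nominal: a steel puck 60 mm across and 28 mm high, with a brass connector stub sticking out 12 mm at mid-height along its +x. On its axis sits the round red cap, 34 mm across, whose nearly flat top is 45 mm above the table. Origin: centre of the underside, z up.
- red_cap (a joint): How far the red cap is pressed down into its cell, m: 0 at rest, 0.006 at the stop. It is sprung: about 0.5 N starts it, then 0.9 N per mm (6 N at the stop), and it springs back by itself.
- start_top (a point): Centre of the top face of the green round push button (32 mm across) on the flat top of the control box. The box is a fixed grey case 120 x 200 mm, 55 mm high; its two buttons stand up from the top in black housings, side by side, 96 mm apart, either way round.
- start (a joint): How far the green button is pressed down, m: 0 at rest, 0.006 fully down (5 N); springs back.
- stop_top (a point): Centre of the top face of the red round push button on the control box, the same size as the green one.
- stop (a joint): How far the red button is pressed down, m: 0 at rest, 0.006 fully down (5 N); springs back.
- weight_mid (a point): Centre of a loose brass calibration weight with a small knob, 40 mm across, 58 mm high, 29 mm below to the table.
- bar_mid (a point): Centre of a loose flat aluminium tensile test bar lying on the table, 120 x 24 x 6 mm, its long axis along x of this point.
- driver_grip (a point): Middle of the handle of a loose screwdriver lying on the table, 170 mm long, blade towards +x of this point.
Things that resemble listed ones, but are neither listed nor needed, are in the scene too. What is shaped like the blue_cell but pink is not meant.

How it is judged (in metres and radians):
On the way, in this order (a step that is already met when the one before it is completed fails the run):
1. a fingertip presses the blue cap so that it gives (over 1.2 mm) (value of joint blue_cap above 0.0012 m and contact force between the fingers and blue_cell above 0.5 N), for 0.05 s.
2. the finger is off the blue load cell and its cap has sprung back (value of joint blue_cap below 0.0008 m and contact force between the fingers and blue_cell below 0.05 N), for 0.1 s.
3. the green button is pressed fully down (over 4.5 mm) (value of joint start above 0.0045 m), for 0.05 s.
At the end, for the whole second after the job is handed in: All caps and buttons are back up (within 1 mm), the three load cells stand upright and at rest within 12 mm of where they were, and the weight, bar and screwdriver are within 15 mm of where they were (value of joint each of blue_cap, yellow_cap, red_cap, start, stop below 0.001 m and distance of each of blue_cell, yellow_cell, red_cell from where it was at the start of the episode below 0.012 m and angle between each of blue_cell, yellow_cell, red_cell's own z axis and vertical below 0.1 rad and linear speed of each of blue_cell, yellow_cell, red_cell below 0.02 m/s and distance of each of weight_mid, bar_mid, driver_grip from where it was at the start of the episode below 0.015 m); the robot touches nothing.
It fails at once if the blue load cell is pressed with more than 25 N (contact force between any of the arm, the fingers and blue_cell above 25 N).
It fails at once if the blue load cell is lifted, tipped or shifted (over 12 mm) (height (world z) of blue_cell above 0.006 m or angle between blue_cell's own z axis and vertical above 0.2 rad or distance of blue_cell from where it was at the start of the episode above 0.012 m).
It fails at once if another load cell is pressed (over 1.2 mm), lifted or shifted (over 12 mm) (value of joint any of yellow_cap, red_cap above 0.0012 m or distance of any of yellow_cell, red_cell from where it was at the start of the episode above 0.012 m).
It fails at once if the red button is pressed (over 1.2 mm) (value of joint stop above 0.0012 m).
It fails at once if a bystander is moved or lifted (over 15 mm) (distance of any of weight_mid, bar_mid, driver_grip from where it was at the start of the episode above 0.015 m).
It also fails if it takes over 48 s, if anything falls off the work surface, if the arm or the gripper's body presses on something with over 40 N, if the wrist force passes 120 N, or if a joint passes its speed limit or range.

## Working session

There is one attempt and no reset: what is moved stays moved. The work goes in short steps, Python scripts to look and compute and a shell command to move; the robot and the scene stay as the last step left them, time stands still between calls to the robot, and variables do not carry over. Pictures are saved under pics/ and viewed, and the job is handed in when it is done.

```bash
mkdir -p pics; cat > h.py <<'E'
import numpy as np,cv2
from rig import sense,eyes,ctrl
def ray(c,u,v):
    p=cv2.undistortPoints(np.array([[[u,v]]],float),np.array(c['mtx'],float),np.array(c['dist'],float))[0,0]
    R=np.array(c['R']);t=np.array(c['t'])
    return -R.T@t, R.T@np.array([p[0],p[1],1.])
def onz(c,u,v,z):
    o,d=ray(c,u,v); return o+d*(z-o[2])/d[2]
E
python3 - <<'E'
from h import *
import pickle
print(sense())
C={n:eyes.capture(n) for n in("scene","top","wrist")}
pickle.dump(C,open('c0.pkl','wb'))
for n,c in C.items(): cv2.imwrite(f'pics/{n}0.png',c['pixels'][:,:,::-1]); print(n,-np.array(c['R']).T@np.array(c['t']))
E
```

```text
{'time_s': 0.0, 'joints': array([ 1.02960482e+00,  3.13451998e-01,  1.49847090e+00,  9.52724218e-06,
        1.33097368e+00, -2.23404375e-01]), 'dq': array([-2.39335581e-05, -7.44476605e-04, -2.23332282e-03, -1.17996776e-03,
        4.30321038e-04, -9.01915658e-04]), 'tau': array([-6.63240407e-04, -4.12263393e+01, -2.59738898e+01, -2.25322924e-04,
        4.16923678e-03, -1.84536486e-05]), 'eef_pos': array([163.91694914, 498.47822021, 230.7213198 ]), 'ee_rot': array([-0.69777254,  0.69862555, -0.11205832,  0.11170829]), 'force': array([-0.7662012 , -0.34300996, -0.37670884]), 'wrist_torque': array([-0.0040767 ,  0.01689821,  0.00448233]), 'grip_width': 1.0017904172351249}
scene [ 916.06918553 -396.87640721  797.16003597]
top [ 411.49922376   28.49962295 1197.86826202]
wrist [ 99.09180326 518.67764366 373.70042329]
```

View pics/top0.png

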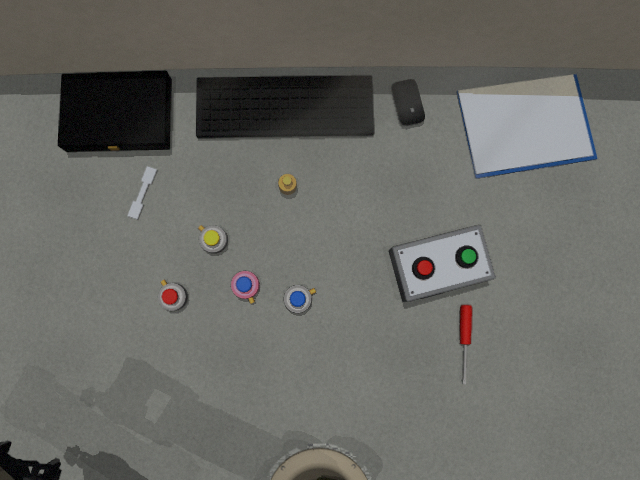

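View pics/scene0.png

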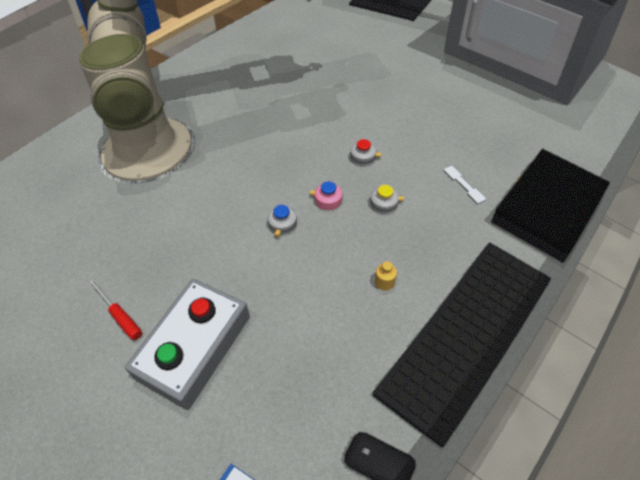

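View pics/wrist0.png

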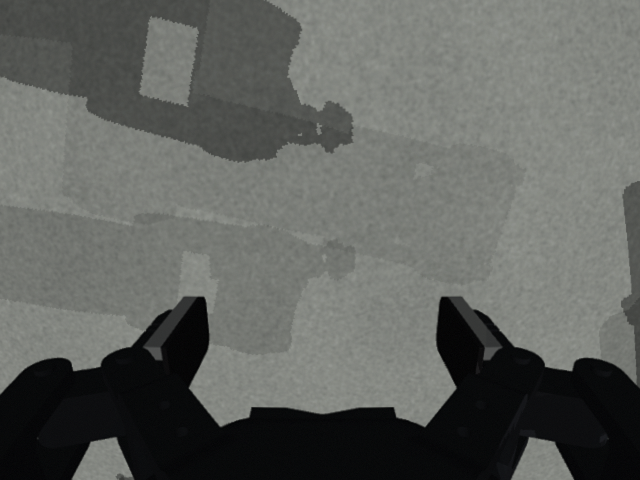

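In the top view there are two blue-capped candidates: one on a pink body at (244,285) and one on a steel-grey body at (297,299). The grey one fits, because the pink look-alike is excluded. In the scene view it is at (281,212). The green button is at top (468,257) and scene (168,355), and the red one at top (425,268). I'll confirm with a crop and measure.

```bash
python3 - <<'E'
from h import *
import pickle
C=pickle.load(open('c0.pkl','rb'))
cv2.imwrite('pics/crop0.png',cv2.resize(C['top']['pixels'][220:330,150:350,::-1],None,fx=4,fy=4,interpolation=cv2.INTER_CUBIC))
def find(n,col,near):
    h=cv2.cvtColor(C[n]['pixels'],cv2.COLOR_RGB2HSV)
    lo,hi={'blue':((105,120,60),(130,255,255)),'green':((50,100,40),(85,255,255))}[col]
    m=cv2.inRange(h,lo,hi); k,l,s,ce=cv2.connectedComponentsWithStats(m)
    r=[(np.hypot(*(ce[i]-near)),ce[i],s[i]) for i in range(1,k) if s[i][4]>30]
    return min(r,key=lambda a:a[0])
for col,tn,sn,z in(('blue',(297,299),(281,212),45),('green',(468,257),(168,355),70)):
    P=[]
    for n,nr in(('top',tn),('scene',sn)):
        d,ce,s=find(n,col,nr);print(col,n,ce,s)
        print('  onz',onz(C[n],*ce,z)); P.append(ray(C[n],*ce))
    (o1,d1),(o2,d2)=P
    a=np.linalg.lstsq(np.c_[d1,-d2],o2-o1,rcond=None)[0]
    p,q=o1+a[0]*d1,o2+a[1]*d2; print('tri',(p+q)/2,'gap',np.linalg.norm(p-q))
for nm,uv,z in(('pink',(244,285),45),('yellow',(211,238),45),('redc',(170,297),45),('stop',(425,268),70),('weight',(288,182),50),('driver',(466,325),15)):
    print(nm,onz(C['top'],*uv,z).round())
from scipy.spatial.transform import Rotation as R
q=sense()['ee_rot'];print(R.from_quat([*q[1:],q[0]]).as_matrix().round(3))
E
```

```text
blue top [297.12755102 298.45918367] [290 291  16  16 196]
  onz [430.56464997  38.11811164  45.        ]
blue scene [280.99404762 211.32142857] [274 205  15  14 168]
  onz [433.39497282  34.87005215  45.        ]
tri [430.44413325  37.92443221  40.09281586] gap 0.6186729753078263
green top [468.18947368 255.92631579] [461 249  16  15 190]
  onz [ 511.22542441 -321.71211763   70.        ]
green scene [166.71345029 353.19590643] [156 343  22  21 342]
  onz [ 510.55253478 -320.37025998   70.        ]
tri [ 511.2650948  -320.84941635   71.71038562] gap 0.7475283253324841
pink [461. 149.  45.]
yellow [562. 219.  45.]
redc [438. 305.  45.]
stop [ 488. -229.   70.]
weight [679.  54.  50.]
driver [ 366. -327.   15.]
[[ 0.95  -0.     0.312]
 [-0.312 -0.001  0.95 ]
 [-0.    -1.    -0.001]]
```

View pics/crop0.png

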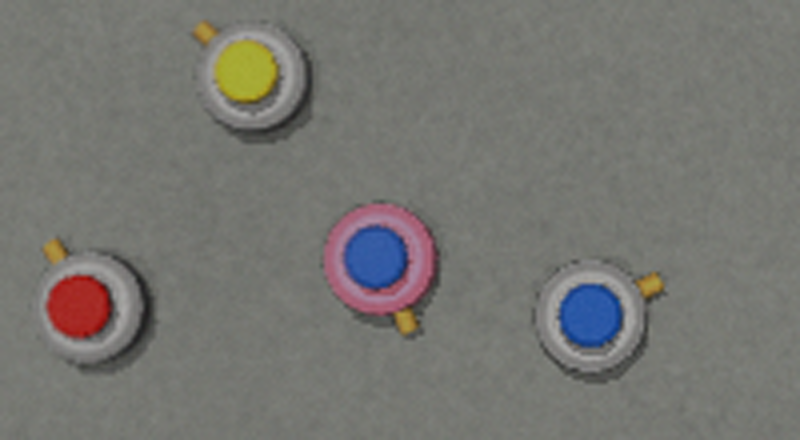

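The crop confirms it: the grey-bodied cell with the blue cap is the one at the right, and the pink one is excluded. The cap centre is at about (431,37.5,~45) and the green button at (511,-321,~71). Both views agree to within a few mm. Shutting the fingers and moving over.

```bash
python3 -m handwheel '[{"grip":0},{"grip":0,"tx":28,"tz":-25},{"grip":0,"tx":28,"tz":-25},{"grip":0,"tx":28,"tz":-25},{"grip":0,"tx":28,"tz":-25},{"grip":0,"tx":28,"tz":-25},{"grip":0,"tx":28,"tz":-25},{"grip":0,"tx":28,"tz":-25},{"grip":0,"tx":28,"tz":-25},{"grip":0,"tx":28,"tz":-25}]' 30
python3 -m handwheel '[{"grip":0,"tx":28,"tz":-25},{"grip":0,"tx":28,"tz":-25},{"grip":0,"tx":28,"tz":-25},{"grip":0,"tx":28,"tz":-25},{"grip":0,"tx":28,"tz":-25},{"grip":0},{"grip":0},{"grip":0}]'
python3 - <<'E'
from h import *
from scipy.spatial.transform import Rotation as R
s=sense();q=s['ee_rot'];M=R.from_quat([*q[1:],q[0]]).as_matrix();print(s['eef_pos'],s['joints'],s['force'],M.round(3))
print('to cap',M.T@(np.array([431,37.5,45])-s['eef_pos']))
for n in('wrist','top'):
    c=eyes.capture(n);cv2.imwrite(f'pics/{n}1.png',c['pixels'][:,:,::-1])
E
```

```text
[163.97430292 498.55057066 230.87688071] [ 1.02957809e+00  3.13324063e-01  1.49823156e+00  1.67643523e-05
  1.33097621e+00 -2.23413306e-01] [0.18806407 0.41068604 0.65763613] [[ 0.95  -0.     0.312]
 [-0.312 -0.001  0.95 ]
 [-0.    -1.    -0.001]]
to cap [ 397.76716885  186.11112774 -354.35080628]invalid input
invalid input
```

View pics/wrist1.png

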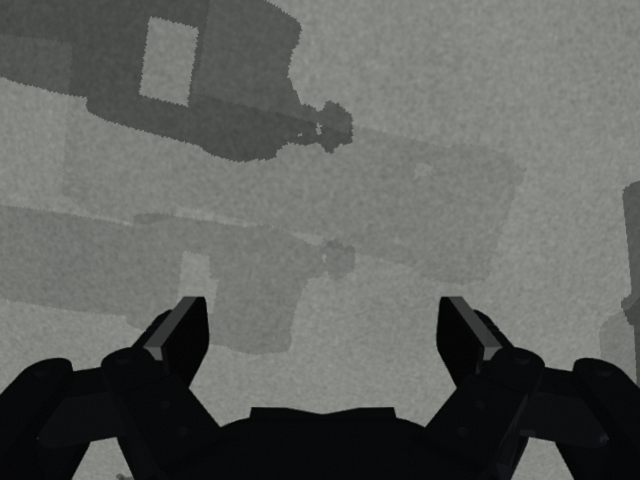

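The calls were refused and the arm hasn't moved (same picture as before). Probably every key has to be given in each row.

```bash
python3 -m handwheel '[{"grip":0,"tx":0,"ty":0,"tz":0,"wx":0,"wy":0,"wz":0},{"grip":0,"tx":28,"ty":0,"tz":-25,"wx":0,"wy":0,"wz":0},{"grip":0,"tx":28,"ty":0,"tz":-25,"wx":0,"wy":0,"wz":0},{"grip":0,"tx":28,"ty":0,"tz":-25,"wx":0,"wy":0,"wz":0},{"grip":0,"tx":28,"ty":0,"tz":-25,"wx":0,"wy":0,"wz":0},{"grip":0,"tx":28,"ty":0,"tz":-25,"wx":0,"wy":0,"wz":0},{"grip":0,"tx":28,"ty":0,"tz":-25,"wx":0,"wy":0,"wz":0},{"grip":0,"tx":28,"ty":0,"tz":-25,"wx":0,"wy":0,"wz":0}]' 30
```

```text
time_s: 0.92
eef_pos: [296.0, 269.6, 231.4]
ee_rot: [0.698, -0.698, 0.112, -0.112]
force: [1.0, 0.6, -0.2]
grip_width: 0.001
```

```bash
python3 -m handwheel '[{"grip":0,"tx":28,"ty":0,"tz":-25,"wx":0,"wy":0,"wz":0},{"grip":0,"tx":28,"ty":0,"tz":-25,"wx":0,"wy":0,"wz":0},{"grip":0,"tx":28,"ty":0,"tz":-25,"wx":0,"wy":0,"wz":0},{"grip":0,"tx":28,"ty":0,"tz":-25,"wx":0,"wy":0,"wz":0},{"grip":0,"tx":28,"ty":0,"tz":-25,"wx":0,"wy":0,"wz":0},{"grip":0,"tx":28,"ty":0,"tz":-25,"wx":0,"wy":0,"wz":0},{"grip":0,"tx":28,"ty":0,"tz":-25,"wx":0,"wy":0,"wz":0},{"grip":0,"tx":0,"ty":0,"tz":0,"wx":0,"wy":0,"wz":0},{"grip":0,"tx":0,"ty":0,"tz":0,"wx":0,"wy":0,"wz":0},{"grip":0,"tx":0,"ty":0,"tz":0,"wx":0,"wy":0,"wz":0}]'
cat > chk.py <<'E'
from h import *
import sys
from scipy.spatial.transform import Rotation as R
tgt={'cap':[431,37.5,45],'green':[511,-321,71]}[sys.argv[1]]
s=sense();q=s['ee_rot'];M=R.from_quat([*q[1:],q[0]]).as_matrix();print(s['time_s'],s['eef_pos'],s['joints'].round(2),s['force'].round(2),'\n',M.round(3))
print('to tgt',(M.T@(np.array(tgt)-s['eef_pos'])).round(1))
c=eyes.capture('wrist');cv2.imwrite(f'pics/{sys.argv[2]}.png',c['pixels'][:,:,::-1])
h=cv2.cvtColor(c['pixels'],cv2.COLOR_RGB2HSV)
lo,hi={'cap':((105,120,40),(130,255,255)),'green':((50,100,40),(85,255,255))}[sys.argv[1]]
k,l,st,ce=cv2.connectedComponentsWithStats(cv2.inRange(h,lo,hi))
for i in range(1,k):
    if st[i][4]>60: print(ce[i],st[i],onz(c,*ce[i],tgt[2]).round(1))
E
python3 chk.py cap w2
```

```text
time_s: 1.75
eef_pos: [426.7, 44.1, 231.2]
ee_rot: [0.698, -0.698, 0.112, -0.112]
force: [-0.3, 1.0, -0.2]
grip_width: -0.0
1.75 [426.73448068  44.07149058 231.19099493] [-0.17  0.1   1.76  0.    1.28 -1.42] [-0.32  0.96 -0.23] 
 [[ 0.95  -0.     0.313]
 [-0.313  0.     0.95 ]
 [-0.001 -1.     0.   ]]
to tgt [  6.2 186.2  -4.9]
[449.82076309 209.87932564] [ 431  192   39   37 1127] [461.4 148.1  45. ]
[316.62455197 214.52329749] [ 298  196   38   38 1116] [429.3  36.7  45. ]
```

View pics/w2.png

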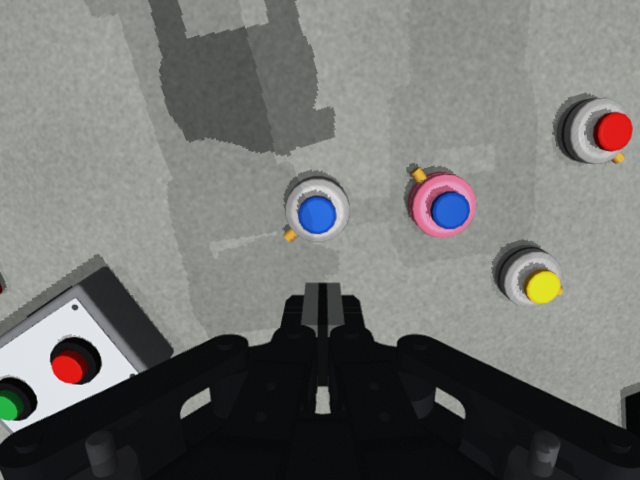

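The wrist view shows the grey cell with the blue cap at (316,214), which casts to (429.3,36.7) at 45 mm, in agreement. The pink one is at (450,210). Next: correct sideways and descend to about 20 mm above the cap.

```bash
python3 -m handwheel '[{"grip":0,"tx":5.5,"ty":25,"tz":-5.5,"wx":0,"wy":0,"wz":0},{"grip":0,"tx":0,"ty":35,"tz":0,"wx":0,"wy":0,"wz":0},{"grip":0,"tx":0,"ty":35,"tz":0,"wx":0,"wy":0,"wz":0},{"grip":0,"tx":0,"ty":35,"tz":0,"wx":0,"wy":0,"wz":0},{"grip":0,"tx":0,"ty":25,"tz":0,"wx":0,"wy":0,"wz":0},{"grip":0,"tx":0,"ty":10,"tz":0,"wx":0,"wy":0,"wz":0},{"grip":0,"tx":0,"ty":0,"tz":0,"wx":0,"wy":0,"wz":0},{"grip":0,"tx":0,"ty":0,"tz":0,"wx":0,"wy":0,"wz":0},{"grip":0,"tx":0,"ty":0,"tz":0,"wx":0,"wy":0,"wz":0}]'
python3 chk.py cap w3
python3 -c "
from h import *
c=eyes.capture('scene')['pixels'][150:270,200:360,::-1];cv2.imwrite('pics/s3.png',cv2.resize(c,None,fx=4,fy=4))"
```

```text
time_s: 2.55
eef_pos: [431.1, 37.3, 67.4]
ee_rot: [-0.698, 0.698, -0.111, 0.112]
force: [-0.1, -0.2, -0.1]
grip_width: -0.001
2.55 [431.1028466   37.26465301  67.40972311] [-0.19  0.34  1.96  0.    0.84 -1.44] [-0.08 -0.18 -0.08] 
 [[ 0.95   0.002  0.311]
 [-0.311 -0.     0.95 ]
 [ 0.002 -1.     0.   ]]
to tgt [-0.2 22.4  0.2]
[566.44438642 267.06840731] [ 531  234   72   68 3830] [460.  146.7  45. ]
[322.64539261 268.36392972] [ 287  242   72   54 2789] [424.6  38.2  45. ]
```

View pics/w3.png

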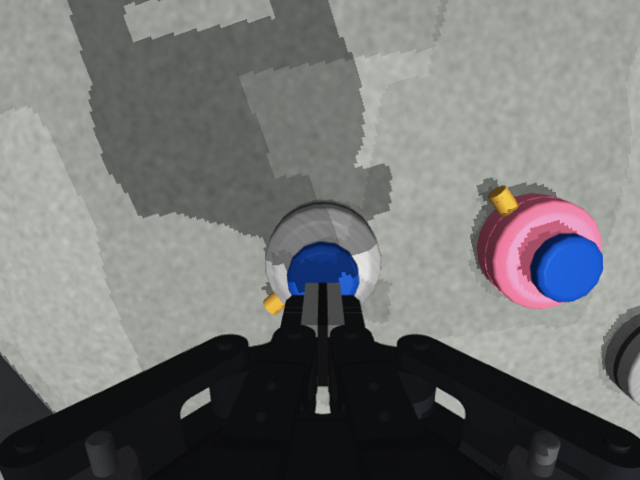

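View pics/s3.png

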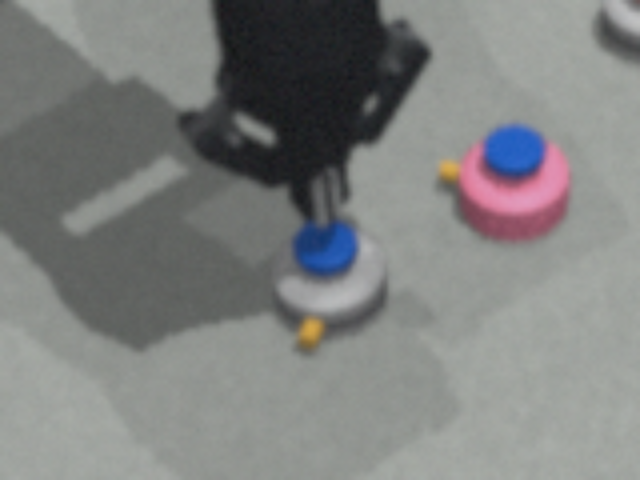

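The fingertips (column ~322) are over the middle of the cap (columns 287–359), and the scene crop shows them right above it too. Next, a slow descent while watching the force.

```bash
python3 -m handwheel '[{"grip":0,"tx":0,"ty":8,"tz":0,"wx":0,"wy":0,"wz":0},{"grip":0,"tx":0,"ty":6,"tz":0,"wx":0,"wy":0,"wz":0},{"grip":0,"tx":0,"ty":3,"tz":0,"wx":0,"wy":0,"wz":0},{"grip":0,"tx":0,"ty":2,"tz":0,"wx":0,"wy":0,"wz":0},{"grip":0,"tx":0,"ty":1,"tz":0,"wx":0,"wy":0,"wz":0},{"grip":0,"tx":0,"ty":0,"tz":0,"wx":0,"wy":0,"wz":0},{"grip":0,"tx":0,"ty":0,"tz":0,"wx":0,"wy":0,"wz":0},{"grip":0,"tx":0,"ty":0,"tz":0,"wx":0,"wy":0,"wz":0}]'
python3 -m handwheel '[{"grip":0,"tx":0,"ty":1,"tz":0,"wx":0,"wy":0,"wz":0},{"grip":0,"tx":0,"ty":1,"tz":0,"wx":0,"wy":0,"wz":0},{"grip":0,"tx":0,"ty":1,"tz":0,"wx":0,"wy":0,"wz":0},{"grip":0,"tx":0,"ty":0,"tz":0,"wx":0,"wy":0,"wz":0},{"grip":0,"tx":0,"ty":0,"tz":0,"wx":0,"wy":0,"wz":0},{"grip":0,"tx":0,"ty":0,"tz":0,"wx":0,"wy":0,"wz":0}]'
```

```text
time_s: 3.32
eef_pos: [430.7, 36.8, 46.4]
ee_rot: [-0.698, 0.698, -0.112, 0.112]
force: [-0.4, 0.2, -0.1]
grip_width: 0.0
time_s: 3.82
eef_pos: [430.7, 36.8, 43.4]
ee_rot: [-0.698, 0.698, -0.112, 0.112]
force: [1.1, -0.0, 1.7]
grip_width: 0.004
```

Contact: 1.7 N at z 43.4. Going another 1.5–2 mm down to be sure it gives.

```bash
python3 -m handwheel '[{"grip":0,"tx":0,"ty":1,"tz":0,"wx":0,"wy":0,"wz":0},{"grip":0,"tx":0,"ty":1,"tz":0,"wx":0,"wy":0,"wz":0},{"grip":0,"tx":0,"ty":0,"tz":0,"wx":0,"wy":0,"wz":0},{"grip":0,"tx":0,"ty":0,"tz":0,"wx":0,"wy":0,"wz":0},{"grip":0,"tx":0,"ty":0,"tz":0,"wx":0,"wy":0,"wz":0}]'
python3 -c "
from rig import sense;print(sense()['force'])"
```

```text
time_s: 4.23
eef_pos: [430.7, 36.8, 41.4]
ee_rot: [-0.698, 0.698, -0.112, 0.112]
force: [0.4, -0.7, 4.2]
grip_width: -0.002
[ 0.41346452 -0.65930518  4.23298825]
```

4.2 N at z 41.4 corresponds to about 4 mm of give. Lifting straight up now.

```bash
python3 -m handwheel '[{"grip":0,"tx":0,"ty":-2,"tz":0,"wx":0,"wy":0,"wz":0},{"grip":0,"tx":0,"ty":-4,"tz":0,"wx":0,"wy":0,"wz":0},{"grip":0,"tx":0,"ty":-8,"tz":0,"wx":0,"wy":0,"wz":0},{"grip":0,"tx":0,"ty":-15,"tz":0,"wx":0,"wy":0,"wz":0},{"grip":0,"tx":0,"ty":-30,"tz":0,"wx":0,"wy":0,"wz":0},{"grip":0,"tx":0,"ty":-35,"tz":0,"wx":0,"wy":0,"wz":0},{"grip":0,"tx":0,"ty":-25,"tz":0,"wx":0,"wy":0,"wz":0},{"grip":0,"tx":0,"ty":0,"tz":0,"wx":0,"wy":0,"wz":0},{"grip":0,"tx":0,"ty":0,"tz":0,"wx":0,"wy":0,"wz":0},{"grip":0,"tx":0,"ty":0,"tz":0,"wx":0,"wy":0,"wz":0}]'
python3 chk.py cap w4; python3 chk.py green w4b|head -5
```

```text
time_s: 5.07
eef_pos: [429.9, 36.9, 159.8]
ee_rot: [0.698, -0.698, 0.112, -0.111]
force: [-0.0, 0.9, 0.1]
grip_width: -0.001
5.0667 [429.93235381  36.94235513 159.75321689] [-0.19  0.19  1.86  0.    1.09 -1.44] [-0.04  0.9   0.13] 
 [[ 0.95  -0.001  0.312]
 [-0.312  0.     0.95 ]
 [-0.001 -1.    -0.   ]]
to tgt [  1.  114.8   0.9]
[490.07154835 223.54667412] [ 466  201   49   47 1789] [461.1 147.6  45. ]
[323.47530864 229.52637486] [ 300  206   48   48 1782] [429.2  36.6  45. ]
5.1167 [429.81947198  36.93579794 159.39730323] [-0.19  0.19  1.86 -0.    1.09 -1.44] [ 0.49  0.39 -0.26] 
 [[ 0.95  -0.002  0.313]
 [-0.313  0.     0.95 ]
 [-0.002 -1.    -0.   ]]
to tgt [ 189.2   88.1 -314.6]
```

View pics/w4.png

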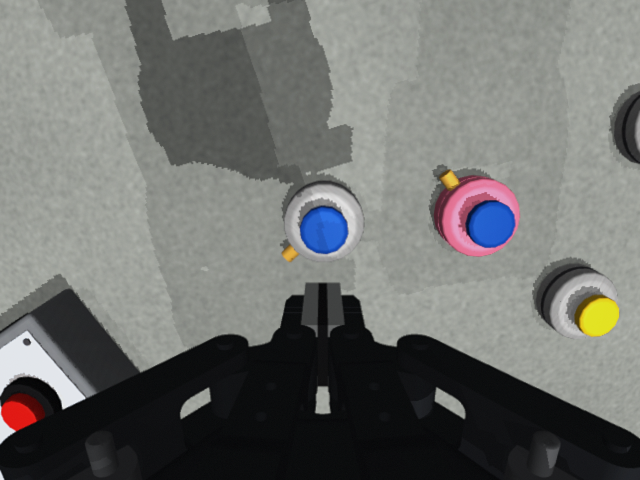

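The cap is back up and the cell is unmoved, at (323,230), casting to (429.2,36.6) as before. Next, across to the green button.

```bash
python3 -m handwheel '[{"grip":0,"tx":19,"ty":0,"tz":-31.5,"wx":0,"wy":0,"wz":0},{"grip":0,"tx":19,"ty":0,"tz":-31.5,"wx":0,"wy":0,"wz":0},{"grip":0,"tx":19,"ty":0,"tz":-31.5,"wx":0,"wy":0,"wz":0},{"grip":0,"tx":19,"ty":0,"tz":-31.5,"wx":0,"wy":0,"wz":0},{"grip":0,"tx":19,"ty":0,"tz":-31.5,"wx":0,"wy":0,"wz":0},{"grip":0,"tx":19,"ty":0,"tz":-31.5,"wx":0,"wy":0,"wz":0},{"grip":0,"tx":19,"ty":0,"tz":-31.5,"wx":0,"wy":0,"wz":0},{"grip":0,"tx":19,"ty":0,"tz":-31.5,"wx":0,"wy":0,"wz":0},{"grip":0,"tx":19,"ty":0,"tz":-31.5,"wx":0,"wy":0,"wz":0},{"grip":0,"tx":18,"ty":0,"tz":-31,"wx":0,"wy":0,"wz":0}]'
python3 -m handwheel '[{"grip":0,"tx":0,"ty":0,"tz":0,"wx":0,"wy":0,"wz":0},{"grip":0,"tx":0,"ty":0,"tz":0,"wx":0,"wy":0,"wz":0},{"grip":0,"tx":0,"ty":0,"tz":0,"wx":0,"wy":0,"wz":0}]'
python3 chk.py green w5
```

```text
time_s: 6.0
eef_pos: [511.6, -322.6, 158.9]
ee_rot: [0.699, -0.698, 0.113, -0.111]
force: [-0.2, 0.2, 0.6]
grip_width: 0.003
time_s: 6.25
eef_pos: [511.4, -320.2, 159.1]
ee_rot: [0.699, -0.698, 0.113, -0.111]
force: [0.3, 0.7, -0.7]
grip_width: -0.002
6.25 [ 511.43489325 -320.23925969  159.12821333] [-0.75  0.55  1.35  0.    1.25 -2.01] [ 0.29  0.69 -0.72] 
 [[ 0.95  -0.002  0.312]
 [-0.312  0.002  0.95 ]
 [-0.002 -1.     0.001]]
to tgt [ 0.  88.1 -1. ]
[321.64003716 241.83929401] [ 296  216   52   53 2153] [ 511.2 -321.8   71. ]
```

View pics/w5.png

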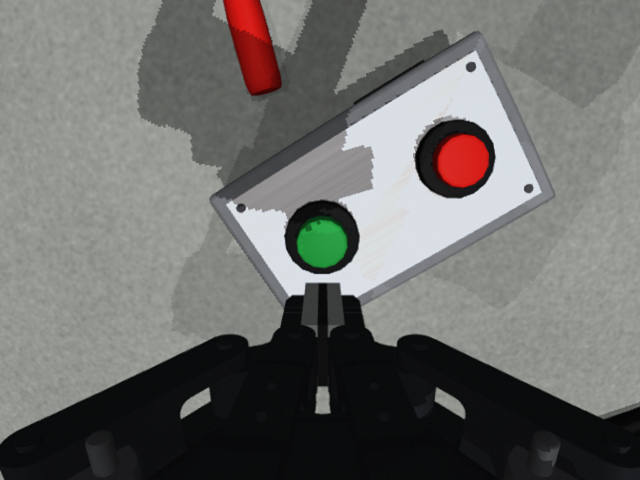

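The green button at (322,242) casts to (511.2,-321.8), directly under the fingers. The red button at (460,160) is well clear. Descending.

```bash
python3 -m handwheel '[{"grip":0,"tx":0,"ty":20,"tz":-1,"wx":0,"wy":0,"wz":0},{"grip":0,"tx":0,"ty":25,"tz":0,"wx":0,"wy":0,"wz":0},{"grip":0,"tx":0,"ty":18,"tz":0,"wx":0,"wy":0,"wz":0},{"grip":0,"tx":0,"ty":8,"tz":0,"wx":0,"wy":0,"wz":0},{"grip":0,"tx":0,"ty":4,"tz":0,"wx":0,"wy":0,"wz":0},{"grip":0,"tx":0,"ty":0,"tz":0,"wx":0,"wy":0,"wz":0},{"grip":0,"tx":0,"ty":0,"tz":0,"wx":0,"wy":0,"wz":0},{"grip":0,"tx":0,"ty":0,"tz":0,"wx":0,"wy":0,"wz":0}]'
python3 -m handwheel '[{"grip":0,"tx":0,"ty":2,"tz":0,"wx":0,"wy":0,"wz":0},{"grip":0,"tx":0,"ty":2,"tz":0,"wx":0,"wy":0,"wz":0},{"grip":0,"tx":0,"ty":2,"tz":0,"wx":0,"wy":0,"wz":0},{"grip":0,"tx":0,"ty":2,"tz":0,"wx":0,"wy":0,"wz":0},{"grip":0,"tx":0,"ty":0,"tz":0,"wx":0,"wy":0,"wz":0},{"grip":0,"tx":0,"ty":0,"tz":0,"wx":0,"wy":0,"wz":0},{"grip":0,"tx":0,"ty":0,"tz":0,"wx":0,"wy":0,"wz":0}]'
python3 chk.py green w6
```

```text
time_s: 6.97
eef_pos: [512.0, -322.2, 86.6]
ee_rot: [-0.698, 0.699, -0.111, 0.112]
force: [-0.7, -0.8, 0.5]
grip_width: -0.0
time_s: 7.55
eef_pos: [511.5, -322.0, 77.3]
ee_rot: [0.698, -0.698, 0.112, -0.112]
force: [-0.5, -1.0, 0.3]
grip_width: 0.0
7.55 [ 511.50642812 -321.96406434   77.28832548] [-0.76  0.64  1.42 -0.    1.08 -2.01] [-0.53 -0.98  0.34] 
 [[ 0.95  -0.     0.312]
 [-0.312  0.     0.95 ]
 [-0.    -1.     0.   ]]
to tgt [-0.8  6.3  0.8]
[327.49511568 277.05192802] [ 287  257   78   52 1945] [ 503.5 -318.4   71. ]
```

View pics/w6.png

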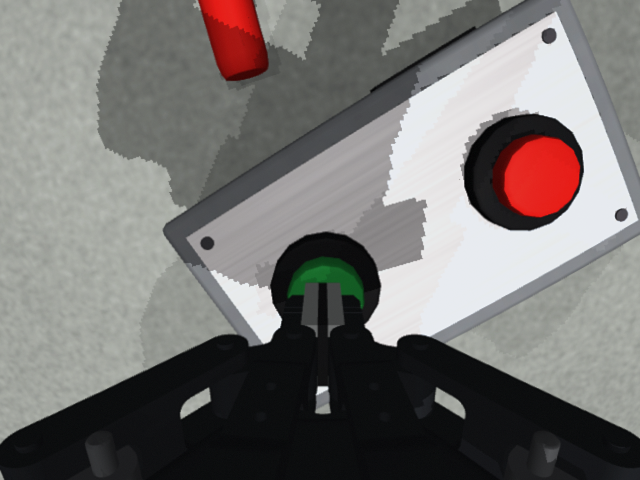

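The fingertips (column ~322) are over the green button (columns ~288–364), which is still untouched. Pressing in small steps.

```bash
python3 -m handwheel '[{"grip":0,"tx":0,"ty":2,"tz":0,"wx":0,"wy":0,"wz":0},{"grip":0,"tx":0,"ty":2,"tz":0,"wx":0,"wy":0,"wz":0},{"grip":0,"tx":0,"ty":2,"tz":0,"wx":0,"wy":0,"wz":0},{"grip":0,"tx":0,"ty":0,"tz":0,"wx":0,"wy":0,"wz":0},{"grip":0,"tx":0,"ty":0,"tz":0,"wx":0,"wy":0,"wz":0}]'
python3 -m handwheel '[{"grip":0,"tx":0,"ty":1,"tz":0,"wx":0,"wy":0,"wz":0},{"grip":0,"tx":0,"ty":1,"tz":0,"wx":0,"wy":0,"wz":0},{"grip":0,"tx":0,"ty":1,"tz":0,"wx":0,"wy":0,"wz":0},{"grip":0,"tx":0,"ty":0,"tz":0,"wx":0,"wy":0,"wz":0},{"grip":0,"tx":0,"ty":0,"tz":0,"wx":0,"wy":0,"wz":0}]'
```

```text
time_s: 8.02
eef_pos: [511.6, -322.1, 71.5]
ee_rot: [-0.698, 0.698, -0.112, 0.112]
force: [-0.5, 1.4, 4.8]
grip_width: 0.002
time_s: 8.43
eef_pos: [511.8, -322.2, 70.8]
ee_rot: [-0.698, 0.699, -0.111, 0.112]
force: [-6.9, 4.2, 22.2]
grip_width: -0.001
```

4.8 N at z 71.5, then a hard stop (22 N at 70.8). That matches 5 N at the end of travel. Taking a quick look from the scene camera while it is held down.

```bash
python3 -c "
from h import *
import pickle
a=pickle.load(open('c0.pkl','rb'))['scene']['pixels'][280:410,110:260,::-1]
c=eyes.capture('scene')['pixels'][280:410,110:260,::-1];cv2.imwrite('pics/s6.png',cv2.resize(np.hstack([a,c]),None,fx=2.6,fy=2.6,interpolation=2))"
```

```text
(no output)
```

View pics/s6.png

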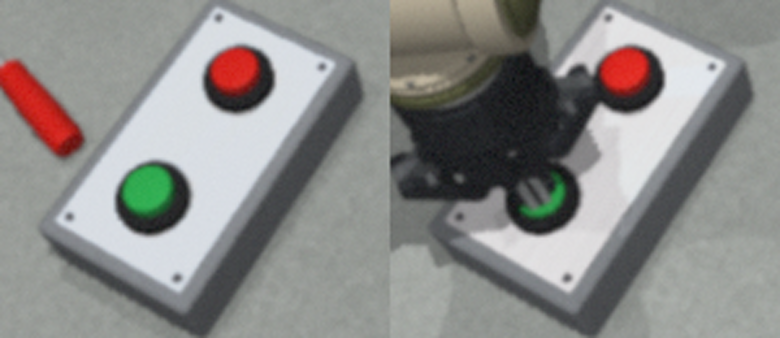

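The green button (right half, ~(543,195)) is visibly sunk into its housing under the fingertips, and the red one at (625,72) is untouched. Withdrawing.

```bash
python3 -m handwheel '[{"grip":0,"tx":0,"ty":-3,"tz":0,"wx":0,"wy":0,"wz":0},{"grip":0,"tx":0,"ty":-4,"tz":0,"wx":0,"wy":0,"wz":0},{"grip":0,"tx":0,"ty":-8,"tz":0,"wx":0,"wy":0,"wz":0},{"grip":0,"tx":0,"ty":-15,"tz":0,"wx":0,"wy":0,"wz":0},{"grip":0,"tx":0,"ty":-30,"tz":0,"wx":0,"wy":0,"wz":0},{"grip":0,"tx":0,"ty":-35,"tz":0,"wx":0,"wy":0,"wz":0},{"grip":0,"tx":0,"ty":-25,"tz":0,"wx":0,"wy":0,"wz":0},{"grip":0,"tx":0,"ty":0,"tz":0,"wx":0,"wy":0,"wz":0},{"grip":0,"tx":0,"ty":0,"tz":0,"wx":0,"wy":0,"wz":0},{"grip":0,"tx":0,"ty":0,"tz":0,"wx":0,"wy":0,"wz":0}]'
python3 chk.py green w7
python3 -c "
from h import *
for n in ('scene','top'): cv2.imwrite('pics/%s7.png'%n,eyes.capture(n)['pixels'][:,:,::-1])"
```

```text
time_s: 9.32
eef_pos: [511.1, -321.6, 187.3]
ee_rot: [0.699, -0.698, 0.112, -0.111]
force: [-0.3, -0.1, 0.4]
grip_width: 0.002
9.3167 [ 511.13830697 -321.60316597  187.27884706] [-0.76  0.52  1.31  0.    1.31 -2.01] [-0.26 -0.09  0.37] 
 [[ 0.95  -0.001  0.312]
 [-0.312  0.001  0.95 ]
 [-0.002 -1.     0.001]]
to tgt [-1.000e-01  1.163e+02  4.000e-01]
[323.74755607 230.20989074] [ 301  207   47   47 1739] [ 511.3 -321.9   71. ]
```

View pics/scene7.png

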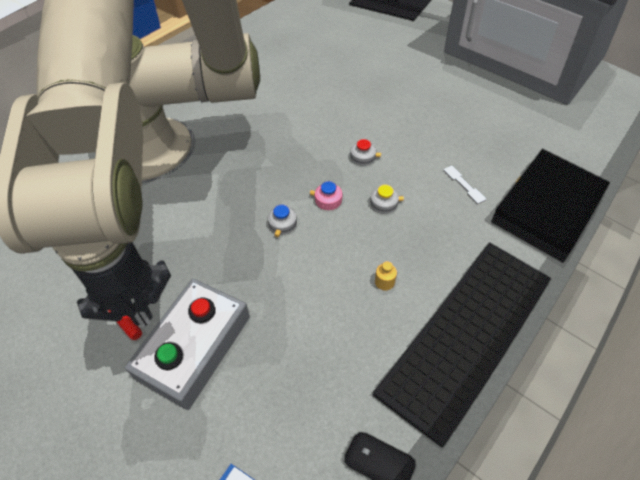

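View pics/w7.png

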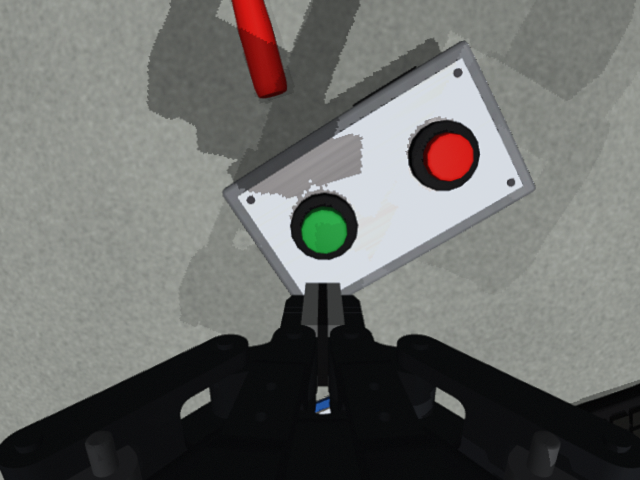

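In the scene view, the green button (168,355) and the blue cap (281,212) are up again. The cells, weight and bar sit at the same pixels as at the start, and the arm is clear. Handing in.

```bash
python3 -c "
from rig import ctrl;print(ctrl.finish_job())"
```

```text
the job is handed in; nothing more can be done
None
```

I pressed the blue cap on the steel-grey load cell (not the pink look-alike), let it spring back, then pressed the green button fully down and withdrew. The job was handed in at about 9.4 s of the 48 s allowed; no verdict is reported.

- **Blue cap:** it read 4.2 N at the deepest point, about 4 mm of give. After lifting off, the cap was up and the cell's measured position agreed with the one taken before the press, to about 0.1 mm.
- **Green button:** it read 4.8 N just before the stop, then rose to 22 N against the stop. A picture taken while it was held showed it sunk into its housing, and it was up again after the withdrawal.
- **Everything else:** in the last pictures the other cells, red button, weight and bar look unmoved. The arm is clear at a height of 187 mm with no contact force. The screwdriver was partly hidden by the gripper in both final views I looked at, so I could only see part of its handle, which looked undisturbed.
- **Disagreements and refusals:** two-view triangulation put the cap at 40 mm height instead of 45 mm, probably because the mask included its side. The first two move calls were refused because each row needs every key; nothing moved.

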